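# Draw one bay of brass spacers from the magazine

### The job

Slide the blue tray along the table under the magazine's outlet bay, straight and fully home against the black stop, before opening the gate. Then pull the stiff slide gate open by its yellow handle until the handle stands in line between the two red marker tabs, so that all three brass spacers drop into the tray and the black ones stay in their bay. Leave the gate there and the tray home, and keep the things around undisturbed.

Things in the scene. Friction and masses are not known exactly. Their poses are not given: they have to be found in the camera images.
- magazine: fixed two-bay spacer magazine: a bridge of two aluminium rails along its y (undersides 78 mm high, x = +-32 to 46, y = -76 to 246 mm) on a base plate 8 mm thick (y = 10 to 245 mm). Origin on the table; y is the gate's sliding line, +y its way open. The -y end is open below, so that a tray on the table can slide in along +y.
- outlet (a point): centre of the mouth of the outlet bay, 84 mm above the table at magazine x = 0, y = -45 mm. The bay is a clear shaft, 36 mm square inside, from 91 to 145 mm high. The reserve bay is alike, at y = +20 mm. The bays' outer walls reach x = +-21 mm, y = -66 to +41 mm. Axes as the magazine's.
- stop (a point): foot of the black stop bar's face (22 mm high, 100 mm wide along x), on the table at magazine x = 0, y = +10 mm. The +y end of the tray meets it when fully home. Axes as the magazine's.
- gate (a joint): opening of the slide gate in m: 0 shut (starts at 0 to 0.01), up to 0.085, growing along the magazine's +y. Sliding friction about 7 N; it stays where it is left. The gate is a steel plate (58 mm wide, top 90 mm above the table) under both bays. Opening uncovers the outlet bay first (clear at about 40 mm); the reserve bay starts to uncover at about 70 mm.
- handle (a point): middle of the top edge of the gate's yellow handle, an upright plate 64 mm wide (x), 10 mm thick (y), standing from 88 to 133 mm above the table. It lies at magazine x = 0, y = 140 mm + opening; the space between it and the reserve bay's wall (y = 41 mm) is free for fingers. Axes as the magazine's.
- marker: fixed red marker clip on the rails: two upright tabs, 18 x 10 x 36 mm (x, y, z), either side of the handle's path (inner edges at x = +-39 mm). Origin midway between the tabs at their feet (92 mm above the table), in the middle of their thickness; axes as the magazine's. The handle must end between the tabs, in line with them.
- tray: loose blue parts tray, open on top, 90 mm (its x) by 190 mm (its y) by 40 mm high, walls and floor 5 mm, about 0.35 kg; origin at the centre of its underside. It stands on the table off the magazine's -y end, its +y end towards the magazine. Fully home it is straight, its origin at magazine x = 0, y = -85 mm.
- brass0: brass spacer disc, 32 mm across, 14 mm thick, 0.08 kg, number 0 from the bottom of the outlet bay; origin at the centre of its underside
- brass1: brass spacer disc, 32 mm across, 14 mm thick, 0.08 kg, number 1 from the bottom of the outlet bay; origin at the centre of its underside
- brass2: brass spacer disc, 32 mm across, 14 mm thick, 0.08 kg, number 2 from the bottom of the outlet bay; origin at the centre of its underside
- foot0: black spacer disc, same size, 0.03 kg, number 0 from the bottom of the reserve bay; origin at the centre of its underside
- foot1: black spacer disc, same size, 0.03 kg, number 1 from the bottom of the reserve bay; origin at the centre of its underside
- foot2: black spacer disc, same size, 0.03 kg, number 2 from the bottom of the reserve bay; origin at the centre of its underside
- polish: bystander: green polish can, 66 mm across, 70 mm high; loose
- mug: bystander: white mug, 76 mm across, 85 mm high; loose
- bell: bystander: copper hand bell, 90 mm across, 74 mm high; loose
- screwdriver: bystander: screwdriver lying flat; loose
- wrench: bystander: wrench lying flat; loose
- carton: bystander: small cardboard carton 90 x 130 x 60 mm; loose
Mind the look-alikes: they are no part of the job. What is shaped like the brass2 but purple is not meant.

How it is judged:
By the outcome, as a careful person would: the job done as asked, in the order asked, and still so for the second after the job is handed in, with the robot touching nothing.
It also fails if it takes over 58 s, if anything falls off the work surface, if the arm or the gripper's body presses on something with over 40 N, if the wrist force passes 120 N, or if a joint passes its speed limit or range.

### The arm

A 6-joint arm with a two-finger parallel gripper is mounted at the origin on the work surface. World frame = base frame: x ahead of the robot, y to its left, z up, the work surface at z = 0. Lengths are in m, angles in degrees, forces in N, time in s.
With the tool pointing down it reaches from about 0.4 to 0.825 m from the base axis. Payload 7 kg.
Tool frame: the origin (TCP) lies at the very end of the fingers, on their centre line; the grasp point (between the pads) lies 19 mm behind it; z points along the fingers, y is the line along which they close (so a half turn about z gives the same grasp; the last joint's range is limited). The gripper opens to 88 mm and grips with 3 to 60 N. Pads are 19 mm wide; open, the fingers measure 130 mm over their backs; the gripper's body (78 mm by 193 mm) begins 47 mm behind the grasp point.
Start: joints at [86.809, 20.546, 0.682, 0, -70.136, -16.507], TCP at [0.228, 0.635, 0.19] pointing down, gripper open.
Joint ranges: [-176.03, 176.03], [-82.01, 121.73], [-58.28, 71.71], [-173.87, 95.51], [-174.79, -0.11], [-173.66, 173.66]. Speed limits (degrees/s): [136.94, 136.94, 172.46, 180, 180, 180].

### API

Orientations are given as [roll, pitch, yaw] about the fixed x, y, z axes, in that order (R = Rz(yaw) Ry(pitch) Rx(roll)).
In Python, from plant import ctrl, viewer gives the robot as it stands.
- The arm moves only by the tool servo_tool, never from a script. Its argument "rows" is a list of rows, each a list of 6 numbers: the shift along the world's x, y, z in mm, then the turn, a rotation vector about the world's x, y, z in degrees. A call has 1 to 5 rows; each row shifts and turns the commanded pose from where the row before left it; what a row does not reach is not made up. A row lasts 1/12 s, in which the tool goes at most 41.7 mm and 7.16 degrees, less where a joint would pass 70% of its speed; a pose out of reach is approached as far as the arm can. A call is refused whole if a number of a shift passes 41.7 or a number of a turn 7.16, either way. A call with a gripper value outside its range is refused whole. "fingers" is the finger opening in mm, from 0 to 87.6, set as the call begins (left out, the last holds). The fingers move at their own pace and stop on an object; the grip force is fixed at half the most. Time passes only in rows, so rows that do not move let the fingers close. It gives the time, the measured TCP pose, the force and the opening at its end, in the units of the state.
- ctrl.get_obs(): the state, without advancing time (a new reading comes with each control period).
- viewer.snapshot(name): name is "scene" or "top" or "wrist"; returns (picture, depth): 480x640x3 uint8, red, green, blue; 480x640 float32, m along the optical axis (not along the pixel's ray), 0 where there is no reading.
- viewer.calibration(name): a dict with "fx", "fy", "cx", "cy" (pixels), "origin" and "rotation" of the camera in the world. Camera axes: x right, y up, looking along -z (the intrinsics and any distortion apply to the point x, -y, -z); pixel columns grow to the right and rows downward; lengths in m; the calibration is good to about 2 mm. A picture is of the moment at which its call begins: read the wrist's pose just before it. calibration takes no time and is no camera call; for the wrist camera it gives the pose at the moment of the call.
- ctrl.close_job(): hands the job in, once; it reports no verdict.
The state is a dict: "clock": time; "joint_pos": joint angles; "qvel": joint speeds; "tau": joint torques, N m; "tool_pos": TCP position; "orientation": TCP orientation; "force": force on the tool from outside, world axes, zero at the start; "moment": the same for the moment, N m; "opening": finger opening in m.
Only numpy, scipy, OpenCV 4.12 (cv2) and the standard library are available. Lean on these libraries where they do the work, as an engineer would, in place of code of your own. Each camera call takes 0.05 s, during which the arm holds its last target. There are 200 camera calls.

## Working session

There is one attempt and no reset: what is moved stays moved. The work goes in short steps, Python scripts to look and compute and a tool call to move; the robot and the scene stay as the last step left them, time stands still between calls to the robot, and variables do not carry over. Pictures are saved under pics/ and viewed, on a budget of 10 in all, crops included, one or two more only if the job needs it, and the job is handed in when it is done.

Besides the shell and the picture viewer there is one more tool, called after "Request:" as name(argument=value, ...), one argument or row to a line, values as JSON. servo_tool: Moves the arm, as the interface text tells. Its arguments: {"type":"object","properties":{"rows":{"type":"array","items":{"type":"array","items":{"type":"number"}}},"fingers":{"type":"number"}},"required":["rows"]}

```bash
ls; mkdir -p pics
cat > h.py <<'E'
import numpy as np, cv2
from plant import ctrl, viewer
def pts(cal,d):
    v,u=np.mgrid[0:480,0:640]
    P=np.stack([(u-cal['cx'])/cal['fx']*d,-(v-cal['cy'])/cal['fy']*d,-d],-1)
    return P@np.array(cal['rotation']).T+np.array(cal['origin'])
def snap(n,save=None):
    cal=viewer.calibration(n); im,d=viewer.snapshot(n)
    if save: cv2.imwrite('pics/'+save,im[:,:,::-1])
    np.savez('last_%s.npz'%n,im=im,d=d,P=pts(cal,d))
    return im,d,pts(cal,d),cal
E
python3 - <<'E'
from h import *
for n in('scene','top'):
    im,d,P,c=snap(n,n+'0.png'); print(n,c,d.min(),d.max())
print(ctrl.get_obs())
a=cv2.imread('pics/scene0.png');b=cv2.imread('pics/top0.png')
E
```

```text
picsTraceback (most recent call last):
  File "<stdin>", line 3, in <module>
  File "h.py", line 10, in snap
    np.savez('last_%s.npz'%n,im=im,d=d,P=pts(cal,d))
                                                  ~~~^^^^^^^
  File "h.py", line 6, in pts
    return P@np.array(cal['rotation']).T+np.array(cal['origin'])
           ~~~~~~~~~~~~~~~~~~~~~~~~~~~~~^~~~~~~~~~~~~~~~~~~~~~~~
ValueError: operands could not be broadcast together with shapes (480,640) (3,)
```

View pics/scene0.png

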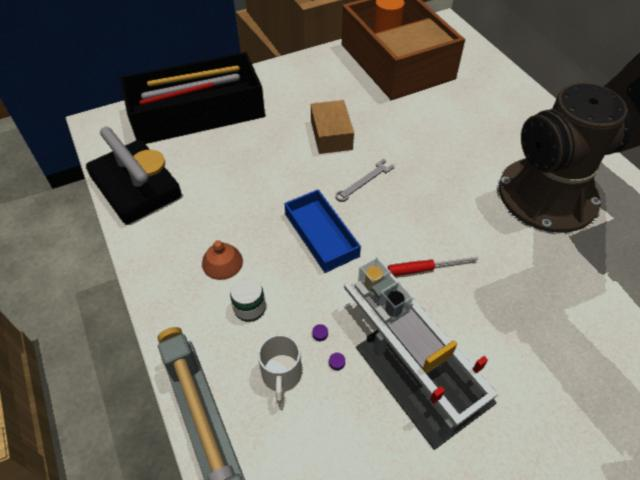

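The scene picture shows the blue tray at about (322,230). The magazine runs from its outlet bay at (375,275) to the handle at (440,355) and the red tabs at (437,395) and (481,363). The purple look-alikes are at (320,332) and (337,361). The calibration's rotation isn't a matrix, so I'll check its format.

Run:
```python
from plant import ctrl, viewer
for n in('scene','top','wrist'): print(viewer.calibration(n))
print(ctrl.get_obs())
```

```text
{'fx': 548.815792789778, 'fy': 548.815792789778, 'cx': 326.982163456677, 'cy': 235.75837906518436, 'origin': array([0.88148074, 0.54763713, 0.98318347]), 'rotation': array([ 37.53208639,  -0.55017818, 153.20827476])}
{'fx': 505.77986752978575, 'fy': 505.77986752978575, 'cx': 320.4359248683121, 'cy': 242.19015880760952, 'origin': array([ 0.47594806, -0.07062668,  1.11472924]), 'rotation': array([  5.37373936,   0.2360557 , -89.55174028])}
{'fx': 331.6248714593666, 'fy': 331.6248714593666, 'cx': 320.0030740228413, 'cy': 237.5805504455974, 'origin': array([0.30666816, 0.60688958, 0.38353546]), 'rotation': array([ -17.87418285,   -0.11881621, -109.66156438])}
{'clock': 0.05, 'joint_pos': array([ 8.68088215e+01,  2.05903716e+01,  6.34155503e-01, -1.87034042e-02,
       -7.01347722e+01, -1.65071031e+01]), 'qvel': array([-0.03584794, -0.11975975, -0.03094583,  0.05394715,  0.04059544,
        0.06021751]), 'tau': array([-3.62303792e-03, -5.84670317e+01,  2.94059765e+01,  7.02610642e+00,
        1.03568568e-02, -4.05595335e-05]), 'tool_pos': array([0.22737326, 0.63498281, 0.18874208]), 'orientation': array([ 1.79907766e+02, -8.99739778e-03, -1.97046439e+01]), 'force': array([-0.26422232,  0.43924204,  0.27389309]), 'moment': array([-0.04535454,  0.02755141,  0.02125538]), 'opening': 0.08772825564725101}
```

```bash
sed -i "s/np.array(cal\['rotation'\]).T/Rotation.from_euler('xyz',cal['rotation'],degrees=True).as_matrix().T/; 1i from scipy.spatial.transform import Rotation" h.py
cat >> h.py <<'E'
def masks(im):
    h=cv2.cvtColor(im,cv2.COLOR_RGB2HSV); H,S,V=[h[...,i].astype(int) for i in range(3)]
    return dict(blue=(H>105)&(H<125)&(S>150)&(V>50),yellow=(H>15)&(H<28)&(S>150)&(V>110),red=((H<4)|(H>176))&(S>180)&(V>90))
def rect(p):
    (c,s,a)=cv2.minAreaRect((p[:,:2]*1000).astype(np.float32)); return np.round(c,1),np.round(s,1),round(a,1)
E
python3 - <<'E'
from h import *
for n in('top','scene'):
    im,d,P,c=snap(n,n+'0.png'); print(n)
    for k,m in masks(im).items():
        N,L,st,_=cv2.connectedComponentsWithStats((m&(d>0)).astype(np.uint8))
        for i in range(1,N):
            if st[i,4]>40:
                p=P[L==i]; print(k,st[i],p.mean(0).round(3),np.percentile(p[:,2],[2,98]).round(3),rect(p))
E
```

```text
top
blue [ 307  236   91   45 3464] [ 0.544 -0.133  0.01 ] [0.001 0.042] (array([ 543.8, -132.6]), array([ 88.9, 189. ]), 2.8)
yellow [144 252   7  32 131] [0.517 0.271 0.133] [0.129 0.136] (array([516.4, 271. ]), array([61.5,  9.4]), 6.9)
red [598 136   7  89 285] [ 0.701 -0.635  0.101] [0.094 0.108] (array([ 703.5, -636. ]), array([ 10.1, 186.7]), 82.5)
red [260 295  21  45 368] [0.417 0.04  0.024] [0.02  0.029] (array([416.6,  40.8]), array([18.1, 96.2]), 72.6)
scene
blue [ 285  190   75   82 3182] [ 0.541 -0.132  0.016] [0.002 0.042] (array([ 544.3, -131. ]), array([ 92.4, 192. ]), 3.1)
yellow [148  66  91  19 335] [ 0.642 -0.69   0.095] [0.09 0.1 ] (array([ 639.4, -688.7]), array([ 16.9, 236.6]), 80.4)
yellow [134 150  30  24 478] [ 0.828 -0.469  0.06 ] [0.056 0.064] (array([ 825.5, -470.5]), array([54.2, 81.6]), 12.9)
yellow [367 267  15  12 124] [0.539 0.083 0.132] [0.129 0.137] (array([540.8,  82.7]), array([24.6, 25.8]), 26.3)
yellow [158 328  22  13 107] [0.92  0.019 0.109] [0.102 0.114] (array([919.9,  19.1]), array([36.8, 10.6]), 0.9)
yellow [426 341  31  22 187] [0.518 0.273 0.133] [0.128 0.136] (array([517.7, 272.9]), array([61.9,  9. ]), 7.3)
red [140  83  74  20 219] [ 0.706 -0.632  0.099] [0.092 0.107] (array([ 701.9, -632.9]), array([ 15. , 186.5]), 83.0)
red [389 260  45  14 391] [0.418 0.047 0.023] [0.015 0.029] (array([417.1,  45.2]), array([21.2, 96.7]), 74.2)
red [477 357  10   9  51] [0.465 0.317 0.128] [0.119 0.132] (array([464.9, 316. ]), array([17.6,  7.7]), 6.3)
red [434 386  11  11  65] [0.556 0.326 0.122] [0.009 0.131] (array([534.1, 316.2]), array([72.6, 10.5]), 25.3)
```

View pics/top0.png

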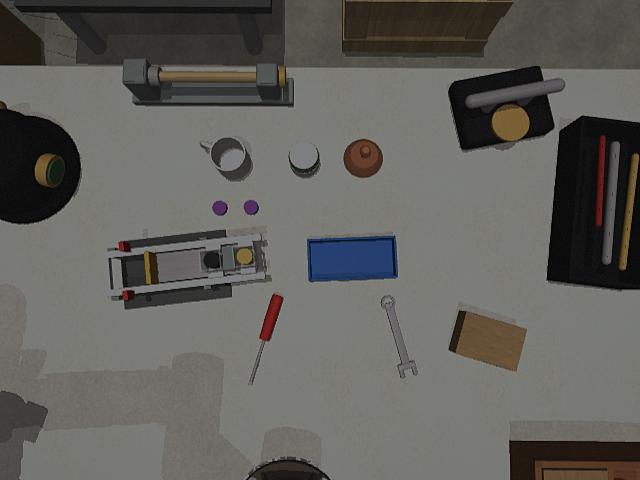

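The top view shows the tray at (352,258), the outlet brass at (245,256), the handle at (148,267) and the tabs at (124,246) and (127,295). In mm and degrees, that puts the magazine yaw at about 6.9°, its origin at about (534,128), and the tray at (544,-132) with yaw about 2.9°. I'll grip the tray's +x side wall near its rear, so I'm moving over it now.

Request:
servo_tool(
  rows=[
    [14.5,-33,0,0,0,-2.7],
    [14.5,-33,0,0,0,-2.7],
    [14.5,-33,0,0,0,-2.7],
    [14.5,-33,0,0,0,-2.7],
    [14.5,-33,0,0,0,-2.7],
  ],
  fingers=70,
)

```text
clock: 0.57
tool_pos: [0.3003, 0.4687, 0.1893]
orientation: [180.0, -0.0, -33.3]
force: [0.0, 1.0, 0.4]
opening: 0.0705
```

Request:
servo_tool(
  rows=[
    [14.5,-33,0,0,0,-2.7],
    [14.5,-33,0,0,0,-2.7],
    [14.5,-33,0,0,0,-2.7],
    [14.5,-33,0,0,0,-2.7],
    [14.5,-33,0,0,0,-2.7],
  ],
)

```text
clock: 0.98
tool_pos: [0.3727, 0.3037, 0.1897]
orientation: [-180.0, 0.0, -46.8]
force: [0.9, 1.0, 0.9]
opening: 0.07
```

Request:
servo_tool(
  rows=[
    [14.5,-33,0,0,0,-2.7],
    [14.5,-33,0,0,0,-2.7],
    [14.5,-33,0,0,0,-2.7],
    [14.5,-33,0,0,0,-2.7],
    [14.5,-33,0,0,0,-2.7],
  ],
)

```text
clock: 1.4
tool_pos: [0.4452, 0.1387, 0.1898]
orientation: [-180.0, 0.0, -60.3]
force: [1.0, 0.9, -0.1]
opening: 0.0698
```

Request:
servo_tool(
  rows=[
    [14.5,-33,0,0,0,-2.7],
    [14.5,-33,0,0,0,-2.7],
    [14.5,-33,0,0,0,-2.7],
    [14.5,-33,0,0,0,-2.7],
    [14.5,-33,0,0,0,-2.7],
  ],
)

```text
clock: 1.82
tool_pos: [0.5178, -0.0263, 0.1897]
orientation: [-180.0, 0.0, -73.8]
force: [1.3, 1.0, -0.4]
opening: 0.0701
```

Request:
servo_tool(
  rows=[
    [14.5,-33,0,0,0,-2.7],
    [14.5,-33,0,0,0,-2.7],
    [14.5,-33,0,0,0,-2.7],
    [14.5,-33,0,0,0,-2.7],
    [0,0,0,0,0,0],
  ],
)

```text
clock: 2.23
tool_pos: [0.5768, -0.1613, 0.1885]
orientation: [179.9, -0.1, -84.9]
force: [-0.3, 0.1, 0.4]
opening: 0.0696
```

Run:
```python
from h import *
im,d,P,c=snap('wrist','w1.png'); m=masks(im)['blue']&(d>0)
for zlo,zhi in((.034,.05),(-.02,.05)):
    p=P[m&(P[...,2]>zlo)&(P[...,2]<zhi)]; print(len(p),rect(p),p[:,2].mean())
print(c['origin'])
```

```text
1942 (array([ 544. , -133.2]), array([ 87.8, 188.9]), 2.9) 0.03889271763757895
13050 (array([ 544. , -133.2]), array([ 87.8, 188.9]), 2.9) 0.011567124296554697
[ 0.58503325 -0.24456967  0.38337793]
```

View pics/w1.png

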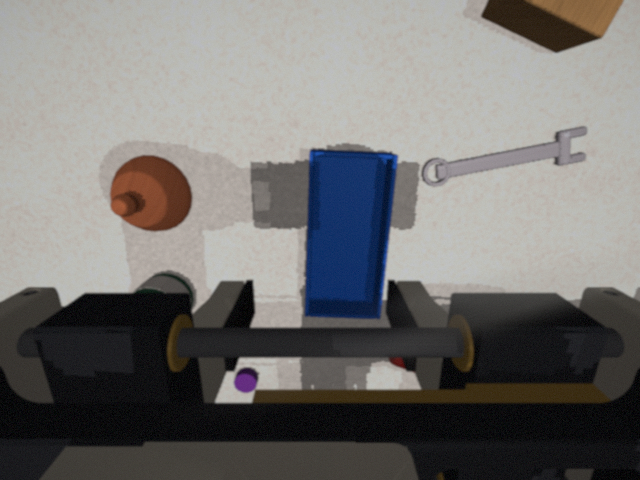

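The wrist view shows the tray upright at (352,233), with the bell and wrench clear of the fingers. It measures (544,-133), yaw 2.9°, so I'll descend onto its +x wall.

Request:
servo_tool(
  rows=[
    [12.6,-29.7,0,0,0,-2.2],
    [0,0,-40,0,0,0],
    [0,0,-40,0,0,0],
    [0,0,-40,0,0,0],
    [0,0,-30,0,0,0],
  ],
)

```text
clock: 2.7
tool_pos: [0.5862, -0.1854, 0.0367]
orientation: [179.9, 0.1, -86.7]
force: [-0.2, 0.9, -1.0]
opening: 0.07
```

Request:
servo_tool(
  rows=[
    [0,0,-12,0,0,0],
    [0,0,-12,0,0,0],
    [0,0,0,0,0,0],
  ],
)

```text
clock: 2.95
tool_pos: [0.5865, -0.1855, 0.0133]
orientation: [179.8, 0.0, -86.7]
force: [-0.4, -0.7, 0.2]
opening: 0.0702
```

Request:
servo_tool(
  rows=[
    [0,0,0,0,0,0],
    [0,0,0,0,0,0],
    [0,0,0,0,0,0],
    [0,0,0,0,0,0],
    [0,0,0,0,0,0],
  ],
  fingers=0,
)

```text
clock: 3.37
tool_pos: [0.5887, -0.1862, 0.0167]
orientation: [-179.9, -0.0, -86.7]
force: [0.0, -0.4, -0.5]
opening: 0.042
```

Request:
servo_tool(
  rows=[
    [0,0,0,0,0,0],
    [0,0,0,0,0,0],
    [0,0,0,0,0,0],
    [0,0,0,0,0,0],
    [0,0,0,0,0,0],
  ],
)

```text
clock: 3.78
tool_pos: [0.5881, -0.1863, 0.0156]
orientation: [180.0, 0.0, -86.7]
force: [0.8, -0.4, 0.1]
opening: 0.0087
```

Request:
servo_tool(
  rows=[
    [0,0,0,0,0,0],
    [0,0,0,0,0,0],
    [0,0,0,0,0,0],
  ],
)

```text
clock: 4.03
tool_pos: [0.5881, -0.1862, 0.0156]
orientation: [180.0, -0.0, -86.7]
force: [-0.6, 0.3, -0.5]
opening: 0.0003
```

Run:
```python
from h import *
for n in('top','scene'):
    z=np.load(f'last_{n}.npz'); P=z['P'];im=z['im']
    m=(P[...,2]>.07)&(P[...,2]<.15)&(P[...,0]>.4)&(P[...,0]<.65)&(P[...,1]>0)&(P[...,1]<.45)
    m=cv2.morphologyEx(m.astype(np.uint8),cv2.MORPH_OPEN,np.ones((2,2)))>0
    c,s,a=rect(P[m]); print(n,c,s,a)
    t=np.deg2rad(a if abs(a)<45 else a-90); Y=np.array([-np.sin(t),np.cos(t)]);X=np.array([Y[1],-Y[0]])
    O=c-85*Y; print('origin',O.round(1),'yaw',np.rad2deg(t), 'tray home',(O-85*Y).round(1))
    mk=masks(im)
    for k in('yellow','red'):
        q=P[mk[k]&(P[...,2]>.1)&m]*1000; r=np.stack([(q[:,:2]-O)@X,(q[:,:2]-O)@Y],1)
        for sd in((-60,-36),(-36,36),(36,60)):
            w=r[(r[:,0]>sd[0])&(r[:,0]<sd[1])&(r[:,1]>100)]
            if len(w)>8: print(k,sd,len(w),np.percentile(w,[3,97],axis=0).round(1).tolist())
        w=r[(r[:,1]<0)]
        if len(w): print(k,'brass',w.mean(0).round(1))
```

```text
top [525.2 169.1] [128.  472.4] 3.5
origin [530.4  84.3] yaw 3.5 tray home [535.6  -0.6]
yellow (-36, 36) 117 [[-30.9, 182.6], [26.8, 191.7]]
red (-60, -36) 33 [[-59.4, 228.6], [-45.6, 236.6]]
red (36, 60) 25 [[36.5, 234.9], [48.7, 241.4]]
red brass [ -63.8 -151.3]
scene [578.  330.7] [685.2 295.1] 58.9
origin [534.1 257.9] yaw -31.099999999999998 tray home [490.2 185.1]
yellow brass [ 48.6 -97.9]
```

The opening is 0.3 mm, so the fingers closed on nothing. I need a look.

Run:
```python
from h import *
for n in('scene','top','wrist'):
    im,d,P,c=snap(n,n+'2.png'); m=masks(im)['blue']&(d>0)&(P[...,2]<.06)&(abs(P[...,1])<.4)
    p=P[m]; print(n,len(p),rect(p) if len(p) else 0)
a=cv2.imread('pics/scene2.png')[120:330,200:480];a=cv2.resize(a,(560,420));b=cv2.imread('pics/wrist2.png')
b=cv2.resize(b,(240,180)); o=np.zeros((600,560,3),np.uint8);o[:420]=a;o[420:,:240]=b; cv2.imwrite('pics/m2.png',o)
```

```text
scene 3045 (array([ 545.3, -130.6]), array([ 92. , 191.4]), 2.9)
top 2378 (array([ 539.8, -131.8]), array([ 84.4, 185.4]), 1.0)
wrist 12984 (array([ 545.6, -156.6]), array([ 87.8, 142.7]), 2.8)
```

View pics/m2.png

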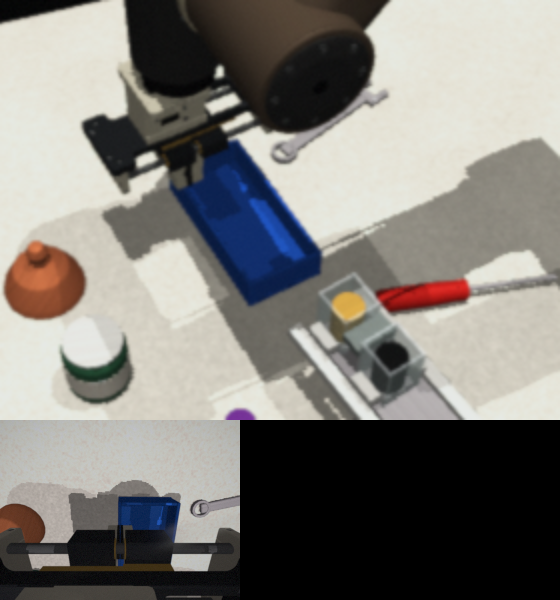

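The fingers look to be astride the wall. A small test move should show whether they hold it.

Request:
servo_tool(
  rows=[
    [0,5,0,0,0,0],
    [0,7,0,0,0,0],
    [0,8,0,0,0,0],
    [0,0,0,0,0,0],
    [0,0,0,0,0,0],
  ],
)

```text
clock: 4.6
tool_pos: [0.5882, -0.1654, 0.0158]
orientation: [-180.0, -0.0, -86.6]
force: [0.1, -0.3, 0.4]
opening: 0.0001
```

Run:
```python
from h import *
im,d,P,c=snap('scene','s3.png'); m=masks(im)['blue']&(d>0)&(P[...,2]<.06)&(abs(P[...,1])<.4)
print(rect(P[m]))
q=[]
# magazine frame from scene (before image): handle, outlet brass, tabs
for n in('top','scene'):
    z=np.load(f'last_{n}.npz'); P=z['P'];im=z['im']; O=np.array([534.4,128.]);t=np.deg2rad(6.9)
    X=np.array([np.cos(t),np.sin(t)]);Y=np.array([-X[1],X[0]])
    x=(P[...,:2]*1000-O)@X; y=(P[...,:2]*1000-O)@Y; zz=P[...,2]*1000
    # rail tops
    for s in(1,-1):
        m=(zz>75)&(zz<106)&(abs(x*s-39)<15)&(y>-70)&(y<170)
        k=[]
        for b in range(-70,170,10):
            w=x[m&(y>=b)&(y<b+10)]
            if len(w)>5: k.append((b+5,(np.percentile(w,5)+np.percentile(w,95))/2))
        k=np.array(k); print(n,s,len(k),np.polyfit(k[:,0],k[:,1],1).round(4), np.median(zz[m]).round(1))
    mm=masks(im)['red']&(zz>100)&(zz<140)&(abs(x)<70)&(y>150)&(y<240)
    for s in(1,-1):
        w=mm&(x*s>20); print(' tab',s,w.sum(),x[w].mean().round(1),np.percentile(y[w],[5,95]).round(1))
    w=masks(im)['yellow']&(zz>128)&(abs(x)<40)&(y>120)&(y<170); print(' handle',w.sum(),x[w].mean().round(1),y[w].mean().round(1))
    w=(abs(x)<20)&(abs(y+45)<20)&masks(im)['yellow']; print(' brass',x[w].mean(),y[w].mean(),zz[w].mean())
```

```text
(array([ 545.1, -129. ]), array([ 90.7, 189.7]), 2.5)
top 1 17 [1.65000e-02 3.46448e+01] 91.6
top -1 13 [ -0.0357 -32.62  ] 91.4
 tab 1 40 47.5 [188.8 197.3]
 tab -1 39 -48.9 [189.3 196.9]
 handle 146 -0.9 143.8
 brass nan nan nan
scene 1 24 [1.80000e-03 3.68784e+01] 91.9
scene -1 16 [ 3.10000e-02 -3.89599e+01] 91.6
 tab 1 69 48.0 [191.1 199. ]
 tab -1 52 -46.6 [192.4 198.8]
 handle 186 1.7 146.3
 brass -0.4615328216534465 -45.61486354651011 132.50683837949916<stdin>:22: RuntimeWarning: Mean of empty slice.
  ret = ret.dtype.type(ret / rcount)
```

Run:
```python
from h import *
z=np.load('last_scene.npz');P=z['P'];im=z['im'];w=np.load('last_wrist.npz')
a=cv2.resize(im[170:250,260:360,::-1],(800,600)[:2] and (750,600),interpolation=cv2.INTER_CUBIC);cv2.imwrite('pics/z3.png',a)
m=(P[...,0]>.5)&(P[...,0]<.68)&(P[...,1]>-.24)&(P[...,1]<-.1)&(P[...,2]>.005)
h=cv2.cvtColor(im,cv2.COLOR_RGB2HSV);m&=(h[...,1]<130)
v,u=np.nonzero(m)
for i in range(0,len(v),max(1,len(v)//40)): print(u[i],v[i],(P[v[i],u[i]]*1000).astype(int),im[v[i],u[i]])
```

```text
279 21 [ 579 -210  492] [70 54 38]
289 27 [ 574 -182  496] [44 43 41]
301 31 [ 563 -162  496] [45 43 42]
289 35 [ 583 -164  494] [17 17 18]
264 39 [ 622 -171  494] [42 42 42]
299 42 [ 576 -141  493] [45 44 43]
275 46 [ 614 -147  494] [44 45 43]
314 49 [ 558 -126  484] [30 25 20]
296 53 [ 591 -120  491] [87 71 56]
277 57 [ 619 -129  486] [51 43 35]
259 61 [ 636 -165  462] [32 27 22]
295 64 [ 595 -117  475] [75 61 49]
274 68 [ 624 -132  467] [35 30 24]
284 73 [ 614 -116  465] [72 59 48]
276 80 [ 626 -120  453] [54 44 36]
274 89 [ 631 -119  439] [35 30 24]
261 100 [ 638 -168  384] [112 103  86]
272 111 [ 632 -137  382] [76 71 58]
285 120 [ 614 -126  364] [77 73 60]
276 128 [ 626 -140  340] [17 17 18]
276 135 [ 627 -139  325] [15 16 15]
295 141 [ 599 -122  314] [18 18 18]
279 147 [ 625 -134  300] [18 17 18]
278 152 [ 627 -138  285] [18 19 19]
311 156 [ 568 -122  263] [16 16 15]
318 160 [ 515 -201  161] [34 36 37]
315 164 [ 527 -192  162] [109 112 104]
296 168 [ 600 -121  247] [15 16 15]
272 172 [ 635 -159  218] [194 188 167]
309 175 [ 542 -191  136] [70 69 62]
332 179 [ 514 -138  161] [32 34 37]
291 183 [ 603 -143  187] [75 72 63]
272 186 [ 638 -158  180] [86 83 72]
334 188 [ 509 -138  132] [57 57 53]
303 191 [ 578 -143  152] [14 14 11]
310 194 [ 565 -137  142] [18 19 22]
278 198 [ 634 -139  162] [77 75 66]
267 202 [ 658 -138  163] [30 32 34]
265 207 [ 666 -131  159] [32 35 35]
284 212 [ 592 -224    5] [174 175 169]
267 222 [ 668 -122  124] [92 88 79]
```

View pics/z3.png

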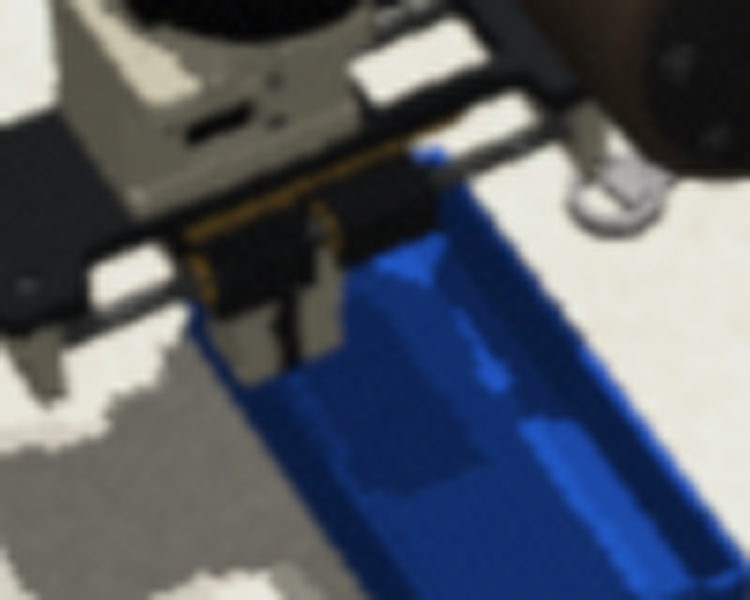

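Run:
```python
from h import *
z=np.load('last_scene.npz');P=z['P'];im=z['im']
for u in(293,297,301,304):
  for v in range(204,226,2): print(u,v,(P[v,u]*1000).astype(int),im[v,u])
w=np.load('last_wrist.npz');P=w['P'];im=w['im']
print(viewer.calibration('wrist'),ctrl.get_obs())
```

```text
293 204 [ 608 -127  142] [15 16 17]
293 206 [ 609 -124  140] [15 16 16]
293 208 [ 608 -128  129] [12 13 15]
293 210 [ 609 -127  125] [19 19 19]
293 212 [ 598 -154   84] [78 76 65]
293 214 [ 599 -153   78] [91 88 76]
293 216 [ 599 -154   70] [89 87 75]
293 218 [ 600 -152   67] [89 86 75]
293 220 [ 599 -154   56] [80 78 71]
293 222 [ 590 -177   20] [16 31 64]
293 224 [ 590 -177   12] [13 30 64]
297 204 [ 599 -128  137] [13 14 15]
297 206 [ 600 -125  135] [13 14 15]
297 208 [ 600 -125  128] [14 15 15]
297 210 [ 588 -155   83] [28 27 25]
297 212 [ 588 -156   76] [20 19 18]
297 214 [ 588 -156   69] [20 21 19]
297 216 [ 589 -154   65] [44 42 37]
297 218 [ 589 -156   56] [45 44 40]
297 220 [ 586 -163   40] [19 36 75]
297 222 [ 588 -159   38] [10 32 76]
297 224 [ 590 -155   37] [ 9 28 65]
301 204 [ 590 -128  133] [23 22 22]
301 206 [ 590 -128  126] [23 23 21]
301 208 [ 579 -155   85] [62 61 53]
301 210 [ 580 -152   83] [90 87 75]
301 212 [ 578 -158   69] [91 89 76]
301 214 [ 580 -153   68] [90 88 76]
301 216 [ 580 -154   60] [86 84 74]
301 218 [ 565 -189    8] [29 43 78]
301 220 [ 568 -183  
[... 675 characters left out ...]
7e+01, -1.41665089e-02, -1.76600200e+02])} {'clock': 4.65, 'joint_pos': array([ 2.55408966e+00,  2.38454172e+01, -1.95242586e+01,  2.97884110e-03,
       -4.66240764e+01,  7.97571103e-01]), 'qvel': array([-0.41144312,  0.08618776,  0.04460452, -0.0262817 ,  0.12326102,
        0.19901983]), 'tau': array([ 2.80484715e-01, -5.60350049e+01,  2.26309651e+01,  5.38362935e+00,
        4.16711974e-02, -3.17570404e-02]), 'tool_pos': array([ 0.5882411 , -0.16576685,  0.01575792]), 'orientation': array([-1.79993783e+02, -2.25219126e-03, -8.66462937e+01]), 'force': array([ 0.22680719, -0.38163117, -0.56186525]), 'moment': array([ 0.04593946, -0.07241599,  0.02314811]), 'opening': 0.0007014646895754362}
```

The picture shows the closed fingers hovering over the wall at zoom pixel (290,375). Depth puts their ends at z of about 54 mm while the reported TCP z is 16 mm, so the real finger ends sit about 38 mm above the reported TCP. I'll open, go back 20 mm and descend about 38 mm more, watching the force.

Request:
servo_tool(
  rows=[
    [0,-10,0,0,0,0],
    [0,-10,0,0,0,0],
    [0,0,0,0,0,0],
    [0,0,0,0,0,0],
    [0,0,0,0,0,0],
  ],
  fingers=60,
)

```text
clock: 5.07
tool_pos: [0.588, -0.1868, 0.0156]
orientation: [180.0, 0.0, -86.8]
force: [-0.1, 0.4, 0.5]
opening: 0.0283
```

Request:
servo_tool(
  rows=[
    [1,-4,0,0,0,0],
    [0,0,0,0,0,0],
    [0,0,0,0,0,0],
    [0,0,0,0,0,0],
    [0,0,0,0,0,0],
  ],
)

```text
clock: 5.48
tool_pos: [0.5891, -0.1901, 0.0156]
orientation: [180.0, 0.0, -86.7]
force: [0.6, 0.8, 0.3]
opening: 0.0582
```

Request:
servo_tool(
  rows=[
    [0,0,-10,0,0,0],
    [0,0,-8,0,0,0],
    [0,0,-5,0,0,0],
    [0,0,0,0,0,0],
  ],
)

```text
clock: 5.82
tool_pos: [0.5877, -0.19, -0.0094]
orientation: [179.8, 0.0, -86.7]
force: [-0.4, -0.3, 0.1]
opening: 0.0602
```

Run:
```python
from h import *
im,d,P,c=snap('scene','s4.png'); p=P*1000
m=(abs(p[...,0]-589)<55)&(abs(p[...,1]+190)<25)&(p[...,2]<75)&(p[...,2]>8)
h=cv2.cvtColor(im,cv2.COLOR_RGB2HSV); g=m&(h[...,1]<90)
for s in(1,-1):
    q=p[g&((p[...,0]-589)*s>10)]; print(s,len(q)); q=q[np.argsort(q[:,2])][:8] if len(q) else q; print(q.astype(int))
```

```text
1 74
[[ 618 -179   29]
 [ 623 -179   29]
 [ 631 -178   30]
 [ 626 -179   30]
 [ 621 -178   32]
 [ 628 -178   33]
 [ 623 -178   33]
 [ 632 -179   33]]
-1 112
[[ 542 -183   31]
 [ 545 -183   31]
 [ 548 -181   31]
 [ 544 -185   33]
 [ 551 -181   33]
 [ 555 -183   33]
 [ 553 -182   33]
 [ 543 -182   35]]
```

The finger ends read about 28 mm at TCP −9 mm, which confirms the 38 mm offset. I'll go 12 mm lower and grip.

Request:
servo_tool(
  rows=[
    [1,0,-6,0,0,0],
    [0,0,-6,0,0,0],
    [0,0,0,0,0,0],
  ],
)

```text
clock: 6.12
tool_pos: [0.5893, -0.1901, -0.0207]
orientation: [179.9, 0.0, -86.7]
force: [-0.2, -0.4, -0.1]
opening: 0.0601
```

Request:
servo_tool(
  rows=[
    [0,0,0,0,0,0],
    [0,0,0,0,0,0],
    [0,0,0,0,0,0],
    [0,0,0,0,0,0],
    [0,0,0,0,0,0],
  ],
  fingers=0,
)

```text
clock: 6.53
tool_pos: [0.5903, -0.1902, -0.0191]
orientation: [-180.0, -0.0, -86.7]
force: [0.5, -0.4, 0.1]
opening: 0.0324
```

Request:
servo_tool(
  rows=[
    [0,0,0,0,0,0],
    [0,0,0,0,0,0],
    [0,0,0,0,0,0],
    [0,0,0,0,0,0],
    [0,0,0,0,0,0],
  ],
)

```text
clock: 6.95
tool_pos: [0.59, -0.1902, -0.0193]
orientation: [180.0, 0.0, -86.7]
force: [-0.6, 0.7, 0.4]
opening: 0.0049
```

Run:
```python
from h import *
for n in ('scene','wrist'):
    im,d,P,c=snap(n,n+'5.png'); m=masks(im)['blue']&(d>0)&(P[...,2]<.06)&(abs(P[...,1])<.4)
    print(rect(P[m]))
print(ctrl.get_obs())
```

```text
(array([ 545.8, -130.9]), array([ 90.5, 192. ]), 3.6)
(array([ 545.8, -149.9]), array([ 89.3, 157. ]), 3.3)
{'clock': 7.05, 'joint_pos': array([ 1.53962315e-01,  2.70296608e+01, -1.99708885e+01, -2.49401289e-03,
       -4.30161324e+01,  3.14723933e+00]), 'qvel': array([ 0.00047739,  0.07575317,  0.08322197, -0.04729393, -0.01339975,
        0.16737266]), 'tau': array([ 3.55670694e-02, -5.82049549e+01,  2.15673566e+01,  5.21746203e+00,
        3.57719874e-01,  9.28017357e-02]), 'tool_pos': array([ 0.58995565, -0.19020307, -0.01931722]), 'orientation': array([ 1.79983437e+02,  2.61419414e-03, -8.67006225e+01]), 'force': array([0.00188733, 0.64869708, 1.4795501 ]), 'moment': array([ 0.20363118,  0.33364735, -0.11185256]), 'opening': 0.004479771850512639}
```

The wall is gripped, with an opening of 4.5 mm. I'll slide the tray to about 20 mm short of home, turning it +3.5° on the way.

Request:
servo_tool(
  rows=[
    [0.4,5,0,0,0,0.25],
    [0.4,9,0,0,0,0.25],
    [0.4,12,0,0,0,0.25],
    [0.4,12,0,0,0,0.25],
    [0.4,12,0,0,0,0.25],
  ],
)

```text
clock: 7.47
tool_pos: [0.5921, -0.1388, -0.0193]
orientation: [180.0, -0.0, -85.4]
force: [-0.1, -2.3, -0.2]
opening: 0.0053
```

Request:
servo_tool(
  rows=[
    [0.4,12,0,0,0,0.25],
    [0.4,12,0,0,0,0.25],
    [0.4,12,0,0,0,0.25],
    [0.4,12,0,0,0,0.25],
    [0.4,12,0,0,0,0.25],
  ],
)

```text
clock: 7.88
tool_pos: [0.5941, -0.0788, -0.0194]
orientation: [180.0, -0.0, -84.2]
force: [-0.0, -1.7, -0.4]
opening: 0.0049
```

Request:
servo_tool(
  rows=[
    [0.4,12,0,0,0,0.25],
    [0.4,12,0,0,0,0.25],
    [0.4,12,0,0,0,0.25],
    [0.4,12,0,0,0,0.25],
    [0,0,0,0,0,0],
  ],
)

```text
clock: 8.3
tool_pos: [0.5961, -0.0297, -0.0193]
orientation: [-180.0, 0.0, -83.1]
force: [-0.3, 3.8, 1.2]
opening: 0.0046
```

Run:
```python
from h import *
print(ctrl.get_obs()['tool_pos'],ctrl.get_obs()['orientation'],ctrl.get_obs()['opening'])
for n in ('scene','top'):
    im,d,P,c=snap(n,n+'6.png'); m=masks(im)['blue']&(d>0)&(P[...,2]<.06)&(abs(P[...,1])<.4)
    print(rect(P[m]))
    m&=(P[...,2]<.06)&(P[...,2]>.034); print(rect(P[m]))
a=cv2.imread('pics/scene6.png')[150:450,220:560];cv2.imwrite('pics/m6.png',cv2.resize(a,(680,600)))
```

```text
[ 0.59605662 -0.02970555 -0.01932464] [-1.79966382e+02  3.64878673e-02 -8.31097204e+01] 0.004609961381778894
(array([548.6,  27.5]), array([ 89.3, 188.3]), 6.1)
(array([547.6,  33.1]), array([ 88.8, 176.1]), 6.5)
(array([542.2,   2.6]), array([ 75.4, 146.7]), 6.8)
(array([522.4, -14.4]), array([ 22. , 133.6]), 27.1)
```

View pics/m6.png

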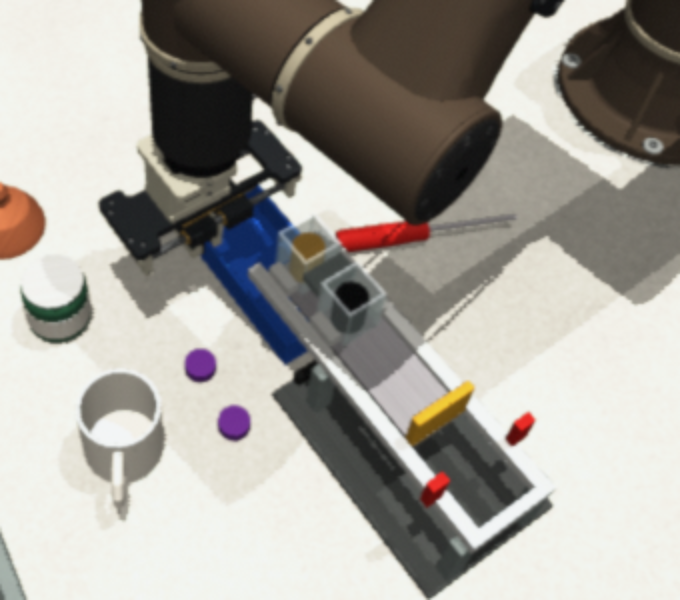

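The picture shows the tray straight between the bay legs, its +y end at (300,360) close to the stop at (305,370). It is about 1.5 mm off sideways and about 15 mm short, so I'll close in and then creep to the stop while watching the force.

Request:
servo_tool(
  rows=[
    [-1.5,4,0,0,0,0],
    [-1,4,0,0,0,0],
    [-0.4,3,0,0,0,0],
    [0,0,0,0,0,0],
  ],
)

```text
clock: 8.73
tool_pos: [0.5925, -0.0211, -0.0193]
orientation: [180.0, 0.0, -83.2]
force: [-1.6, 1.5, 0.3]
opening: 0.0048
```

Request:
servo_tool(
  rows=[
    [-0.2,1.5,0,0,0,0],
    [-0.2,1.5,0,0,0,0],
  ],
)

```text
clock: 8.9
tool_pos: [0.5923, -0.0185, -0.0193]
orientation: [180.0, -0.0, -83.2]
force: [-0.1, -2.1, -0.6]
opening: 0.0048
```

Request:
servo_tool(
  rows=[
    [-0.2,1.5,0,0,0,0],
    [-0.2,1.5,0,0,0,0],
  ],
)

```text
clock: 9.07
tool_pos: [0.592, -0.0153, -0.0194]
orientation: [180.0, -0.0, -83.2]
force: [0.1, -1.7, -0.0]
opening: 0.0047
```

Request:
servo_tool(
  rows=[
    [-0.2,1.5,0,0,0,0],
  ],
)

```text
clock: 9.15
tool_pos: [0.5918, -0.0137, -0.0193]
orientation: [180.0, -0.0, -83.2]
force: [-0.3, -1.4, 0.2]
opening: 0.0046
```

Request:
servo_tool(
  rows=[
    [-0.2,1.5,0,0,0,0],
    [-0.2,1.5,0,0,0,0],
  ],
)

```text
clock: 9.32
tool_pos: [0.5919, -0.0113, -0.0192]
orientation: [-180.0, -0.1, -83.2]
force: [3.7, -16.4, -1.6]
opening: 0.0052
```

Request:
servo_tool(
  rows=[
    [-0.2,1.5,0,0,0,0],
  ],
)

```text
clock: 9.4
tool_pos: [0.5919, -0.0112, -0.0189]
orientation: [-180.0, -0.2, -83.1]
force: [6.6, -24.3, -0.7]
opening: 0.0047
```

Request:
servo_tool(
  rows=[
    [-0.2,1.5,0,0,0,0],
  ],
)

```text
clock: 9.48
tool_pos: [0.592, -0.0112, -0.0187]
orientation: [180.0, -0.2, -83.1]
force: [9.4, -32.1, 0.6]
opening: 0.0048
```

Contact came at y ≈ −11 mm, against −10 mm predicted, with the force rising to 32 N, so the tray is home. I'll relieve the push, release and rise.

Request:
servo_tool(
  rows=[
    [0.5,-3,0,0,0,0],
    [0,0,0,0,0,0],
  ],
)

```text
clock: 9.65
tool_pos: [0.5919, -0.0115, -0.0192]
orientation: [-180.0, -0.0, -83.2]
force: [3.2, -5.4, -1.2]
opening: 0.0044
```

Request:
servo_tool(
  rows=[
    [0,0,0,0,0,0],
    [0,0,0,0,0,0],
    [0,0,0,0,0,0],
    [0,0,0,0,0,0],
    [0,0,0,0,0,0],
  ],
  fingers=30,
)

```text
clock: 10.07
tool_pos: [0.5915, -0.0103, -0.0194]
orientation: [-180.0, 0.0, -83.2]
force: [0.4, 0.4, -0.2]
opening: 0.0284
```

Request:
servo_tool(
  rows=[
    [0,0,15,0,0,0],
    [0,0,25,0,0,0],
    [0,-20,35,0,0,0],
    [0,-30,25,0,0,0],
    [0,-30,0,0,0,0],
  ],
)

```text
clock: 10.48
tool_pos: [0.5954, -0.0907, 0.0868]
orientation: [-179.5, -0.1, -83.0]
force: [0.9, 1.0, 0.4]
opening: 0.0304
```

Request:
servo_tool(
  rows=[
    [0,-35,20,0,0,0],
    [0,-35,20,0,0,0],
    [0,-35,20,0,0,0],
    [0,0,0,0,0,0],
  ],
)

```text
clock: 10.82
tool_pos: [0.5934, -0.201, 0.1451]
orientation: [-179.7, -0.2, -83.3]
force: [1.8, 0.1, 0.9]
opening: 0.0302
```

```bash
cat > mf.py <<'E'
from h import *
O=np.array([534.2,127.5]);t=np.deg2rad(6.8);X=np.array([np.cos(t),np.sin(t)]);Y=np.array([-X[1],X[0]])
def report(n,save):
    im,d,P,c=snap(n,save); x=(P[...,:2]*1000-O)@X; y=(P[...,:2]*1000-O)@Y; zz=P[...,2]*1000
    mk=masks(im); b=mk['blue']&(d>0)&(abs(P[...,1])<.4)&(zz<60)
    if b.sum()>50:
        print(n,'blue',rect(P[b]),'mag x',np.percentile(x[b],[1,99]).round(1),'y',np.percentile(y[b],[1,99]).round(1))
        for k,(q,s) in dict(minX=(x,-1),maxX=(x,1)).items():   # edges along y
            l=[]
            for yy in range(-180,-70,10):
                w=b&(zz>34)&(abs(y-yy)<5)&(x*s>20)
                if w.sum()>3: l.append((yy,np.percentile(x[w]*s,95)*s))
            if len(l)>4: f=np.polyfit(*np.array(l).T,1); print(' edge',k,'slope deg',np.rad2deg(-f[0]).round(2),'x at -130',np.polyval(f,-130).round(1))
    r=mk['red']&(zz>100)&(zz<140)&(abs(x)<70)&(y>150)&(y<240)
    for s in(1,-1):
        w=r&(x*s>20)
        if w.sum()>5: print(' tab',s,w.sum(),x[w].mean().round(1),np.percentile(y[w],[5,50,95]).round(1))
    w=mk['yellow']&(zz>128)&(abs(x)<40)&(y>110)&(y<240)
    if w.sum()>5: f=np.polyfit(x[w],y[w],1);print(' handle',w.sum(),x[w].mean().round(1),np.percentile(y[w],[5,50,95]).round(1),'tilt',np.rad2deg(f[0]).round(2))
    return im,x,y,zz,mk
E
python3 - <<'E'
from mf import *
for n in('scene','top','wrist'): report(n,n+'7.png')
print(ctrl.get_obs()['tool_pos'])
E
```

```text
scene blue (array([544.9,  44.8]), array([ 90.3, 189.4]), 6.1) mag x [-42.9  44.5] y [-177.     9.6]
 edge minX slope deg 2.39 x at -130 -44.7
 edge maxX slope deg -1.6 x at -130 43.3
 tab 1 67 48.0 [191.5 196.5 199.6]
 tab -1 52 -46.8 [192.3 196.1 198.9]
 handle 185 1.3 [142.5 146.7 150. ] tilt -0.02
top blue (array([552.1, -36.1]), array([87.8, 30.9]), 6.8) mag x [-44.2  40.7] y [-179.7 -150. ]
 tab 1 40 47.4 [190.  193.4 198. ]
 tab -1 39 -48.7 [189.2 192.9 197.9]
 handle 150 -0.6 [140.4 144.2 148.5] tilt 0.21
wrist blue (array([553.4, -16.7]), array([78.9, 72.2]), 8.3) mag x [-35.5  41.2] y [-180.4 -111.3]
 edge maxX slope deg -0.28 x at -130 41.5
[ 0.59113297 -0.19586516  0.14040911]
```

All cameras put the tray within about 1 mm of home: scene (544.9, 44.8), rear edge yaw 6.8°. The handle is at magazine y ≈ 145.4 and the tabs are 49–50 mm further on. I'll raise, go over the handle and turn +90°.

Request:
servo_tool(
  rows=[
    [0,0,25,0,0,3],
    [-4.9,31.2,25,0,0,6],
    [-4.9,31.2,15,0,0,6],
    [-4.9,31.2,0,0,0,6],
    [-4.9,31.2,0,0,0,6],
  ],
  fingers=40,
)

```text
clock: 11.38
tool_pos: [0.5716, -0.0683, 0.2059]
orientation: [-180.0, 0.0, -55.8]
force: [0.2, 0.3, -0.9]
opening: 0.0402
```

Request:
servo_tool(
  rows=[
    [-4.9,31.2,0,0,0,6],
    [-4.9,31.2,0,0,0,6],
    [-4.9,31.2,0,0,0,6],
    [-4.9,31.2,0,0,0,6],
    [-4.9,31.2,0,0,0,6],
  ],
)

```text
clock: 11.8
tool_pos: [0.5458, 0.0877, 0.2047]
orientation: [179.9, 0.1, -25.8]
force: [0.7, -0.8, 1.0]
opening: 0.0396
```

Request:
servo_tool(
  rows=[
    [-4.9,31.2,0,0,0,6],
    [-4.9,31.2,0,0,0,6],
    [-4.9,31.2,0,0,0,6],
    [-4.9,31.2,0,0,0,6],
    [-4.9,31.2,0,0,0,6],
  ],
)

```text
clock: 12.22
tool_pos: [0.521, 0.2435, 0.2047]
orientation: [180.0, 0.1, 4.2]
force: [0.6, 0.2, 0.8]
opening: 0.0401
```

Request:
servo_tool(
  rows=[
    [-4.9,31.2,0,0,0,3],
    [0,0,0,0,0,0],
    [0,0,0,0,0,0],
  ],
)

```text
clock: 12.47
tool_pos: [0.5162, 0.2745, 0.2043]
orientation: [179.9, 0.1, 7.0]
force: [0.1, -0.3, 0.0]
opening: 0.0401
```

Run:
```python
from mf import *
for n in('wrist',): report(n,n+'8.png')
o=ctrl.get_obs();p=o['tool_pos'][:2]*1000
print(o['tool_pos'],o['orientation'],'mag',(p-O)@X,(p-O)@Y)
```

```text
wrist blue (array([544. ,  43.3]), array([ 88.2, 188.3]), 7.1) mag x [-41.4  44. ] y [-177.5   -6.3]
 edge maxX slope deg -1.09 x at -130 43.5
 tab 1 250 48.9 [189.4 193.6 197.9]
 tab -1 40 -41.5 [190.4 193.5 196.6]
 handle 572 6.0 [141.  144.9 148.5] tilt 0.64
[0.51659788 0.27335862 0.20452037] [1.79937131e+02 1.03160657e-01 6.93348139e+00] mag -0.20805794304884273 146.91673508330155
```

The wrist view confirms the tray home, (544.0, 43.3) at 7.1°, and the handle at y = 144.9 with the tabs at 193.5. I'll descend over the handle and grip it.

Request:
servo_tool(
  rows=[
    [0,-2,-35,0,0,0],
    [0,0,-35,0,0,0],
    [0,0,-30,0,0,0],
    [0,0,-15,0,0,0],
    [0,0,0,0,0,0],
  ],
)

```text
clock: 12.93
tool_pos: [0.5154, 0.2675, 0.0865]
orientation: [179.8, 0.4, 6.7]
force: [0.4, -0.3, 0.2]
opening: 0.0401
```

Request:
servo_tool(
  rows=[
    [0,0,-8,0,0,0],
    [0,0,-8,0,0,0],
    [0,0,-6,0,0,0],
    [0,0,0,0,0,0],
  ],
)

```text
clock: 13.27
tool_pos: [0.5177, 0.2699, 0.0681]
orientation: [180.0, 0.0, 6.8]
force: [0.0, 0.6, 0.3]
opening: 0.0397
```

Request:
servo_tool(
  rows=[
    [0,0,0,0,0,0],
    [0,0,0,0,0,0],
    [0,0,0,0,0,0],
    [0,0,0,0,0,0],
    [0,0,0,0,0,0],
  ],
  fingers=0,
)

```text
clock: 13.68
tool_pos: [0.5182, 0.2706, 0.0691]
orientation: [-180.0, -0.0, 6.8]
force: [-2.9, 8.9, 1.3]
opening: 0.0126
```

Request:
servo_tool(
  rows=[
    [0,0,0,0,0,0],
    [0,0,0,0,0,0],
    [0,0,0,0,0,0],
  ],
)

```text
clock: 13.93
tool_pos: [0.5182, 0.2711, 0.069]
orientation: [-179.9, -0.0, 6.8]
force: [-2.8, 4.3, 2.6]
opening: 0.0097
```

Run:
```python
from mf import *
for n in('scene',): report(n,n+'9.png')
o=ctrl.get_obs();p=o['tool_pos'][:2]*1000
print(o['tool_pos'],o['force'],o['opening'],'mag',(p-O)@X,(p-O)@Y)
a=cv2.imread('pics/scene9.png')[220:430,330:530];cv2.imwrite('pics/m9.png',cv2.resize(a,(570,600)))
```

```text
scene blue (array([544.8,  45. ]), array([ 90.3, 190. ]), 6.0) mag x [-43.2  44.4] y [-176.9    9.7]
 edge minX slope deg 2.09 x at -130 -44.9
 edge maxX slope deg -1.61 x at -130 43.2
 tab 1 68 48.0 [191.4 196.3 199.5]
[0.51818696 0.27105432 0.06902478] [-2.26163693  4.4661176   2.4398618 ] 0.00951530620129667 mag 1.0970091564289017 144.44050011675603
```

View pics/m9.png

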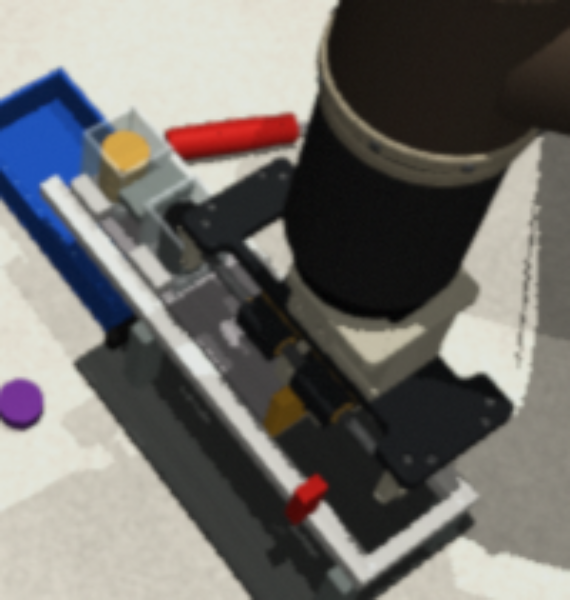

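The handle is gripped, opening 9.5 mm, and it stands at (290,405) in the crop with the near tab at (305,500). I'll pull about 49 mm along +y.

Request:
servo_tool(
  rows=[
    [-0.5,4,0,0,0,0],
    [-0.8,7,0,0,0,0],
    [-0.8,7,0,0,0,0],
    [-0.8,7,0,0,0,0],
    [-0.8,7,0,0,0,0],
  ],
)

```text
clock: 14.4
tool_pos: [0.5145, 0.2992, 0.069]
orientation: [179.7, 0.1, 6.8]
force: [1.8, -11.3, 6.5]
opening: 0.01
```

Request:
servo_tool(
  rows=[
    [-0.8,6,0,0,0,0],
    [-0.7,5,0,0,0,0],
    [-0.4,3,0,0,0,0],
    [0,0,0,0,0,0],
    [0,0,0,0,0,0],
  ],
)

```text
clock: 14.82
tool_pos: [0.5126, 0.3146, 0.069]
orientation: [179.8, 0.0, 6.8]
force: [0.1, -5.9, 5.2]
opening: 0.0096
```

Run:
```python
from mf import *
for n in('scene','top'): report(n,n+'10.png')
o=ctrl.get_obs();p=o['tool_pos'][:2]*1000
print(o['tool_pos'],o['force'],o['opening'],'mag',(p-O)@X,(p-O)@Y)
```

```text
scene blue (array([545. ,  45.2]), array([ 90.8, 192.5]), 5.6) mag x [-43.3  44.3] y [-176.9    9.6]
 edge minX slope deg 3.68 x at -130 -45.3
 edge maxX slope deg -2.61 x at -130 43.0
 tab 1 64 48.2 [191.8 196.5 199.6]
top blue (array([542.5,  42.1]), array([ 89.5, 188.4]), 7.1) mag x [-46.1  41.5] y [-178.8  -10.8]
 edge minX slope deg 0.56 x at -130 -45.7
 edge maxX slope deg 0.14 x at -130 42.0
 tab 1 14 52.8 [191.2 194.3 197.2]
[0.51261553 0.31459341 0.0689943 ] [ 0.33159908 -5.2056433   5.13687202] 0.010062805470296319 mag 0.7199679605308056 188.33298847794137
```

Request:
servo_tool(
  rows=[
    [-0.3,2.5,0,0,0,0],
    [-0.3,2.5,0,0,0,0],
    [0,0,0,0,0,0],
    [0,0,0,0,0,0],
  ],
)

```text
clock: 15.25
tool_pos: [0.512, 0.3192, 0.069]
orientation: [179.8, 0.0, 6.8]
force: [-0.1, -5.9, 6.3]
opening: 0.01
```

Request:
servo_tool(
  rows=[
    [0,0.5,0,0,0,0],
    [0,0,0,0,0,0],
  ],
)

```text
clock: 15.42
tool_pos: [0.512, 0.3195, 0.069]
orientation: [179.8, 0.0, 6.8]
force: [-0.0, -7.3, 5.0]
opening: 0.0101
```

Request:
servo_tool(
  rows=[
    [0,0,0,0,0,0],
    [0,0,0,0,0,0],
    [0,0,0,0,0,0],
    [0,0,0,0,0,0],
    [0,0,0,0,0,0],
  ],
  fingers=35,
)

```text
clock: 15.83
tool_pos: [0.5117, 0.3218, 0.0685]
orientation: [180.0, 0.0, 6.8]
force: [-0.5, -1.0, 0.1]
opening: 0.0336
```

Request:
servo_tool(
  rows=[
    [0,0,10,0,0,0],
    [0,0,20,0,0,0],
    [0,0,30,0,0,0],
    [0,0,35,0,0,0],
    [0,0,35,0,0,0],
  ],
)

```text
clock: 16.25
tool_pos: [0.5115, 0.3214, 0.2006]
orientation: [180.0, 0.0, 6.8]
force: [0.9, 2.2, 0.1]
opening: 0.0352
```

Request:
servo_tool(
  rows=[
    [-10,35,5,0,0,0],
    [-10,35,5,0,0,0],
    [-10,35,5,0,0,0],
    [-10,35,0,0,0,0],
    [0,0,0,0,0,0],
  ],
)

```text
clock: 16.67
tool_pos: [0.4702, 0.4671, 0.2141]
orientation: [-179.9, -0.0, 7.0]
force: [0.8, -0.2, -1.4]
opening: 0.0354
```

Run:
```python
from mf import *
for n in('scene','top','wrist'): report(n,n+'11.png')
a=cv2.imread('pics/scene11.png')[180:430,270:520];a=cv2.resize(a,(500,500))
b=cv2.imread('pics/top11.png')[220:320,90:310];b=cv2.resize(b,(300,136)); o=np.zeros((500,800,3),np.uint8);o[:,:500]=a;o[:136,500:]=b
w=cv2.resize(cv2.imread('pics/wrist11.png'),(300,225));o[150:375,500:]=w;cv2.imwrite('pics/m11.png',o)
```

```text
scene blue (array([544.7,  44.3]), array([ 90.9, 191.1]), 5.9) mag x [-43.3  44.3] y [-177.1    9.6]
 edge minX slope deg 2.77 x at -130 -45.3
 edge maxX slope deg -1.72 x at -130 43.3
 tab 1 59 48.3 [192.4 196.2 199.7]
 tab -1 53 -46.6 [191.9 196.  198.9]
 handle 199 1.0 [190.3 194.5 197.8] tilt -0.19
top blue (array([542.3,  42.1]), array([ 89.1, 188.5]), 7.1) mag x [-46.1  41.8] y [-178.8   -7.2]
 edge minX slope deg 0.58 x at -130 -45.8
 edge maxX slope deg -0.04 x at -130 42.0
 tab 1 39 47.4 [189.9 194.2 197.8]
 tab -1 40 -49.1 [188.9 193.2 196.9]
 handle 127 -0.5 [188.9 192.8 196.1] tilt 0.48
 tab 1 242 48.9 [191.  195.6 199. ]
 tab -1 171 -46.8 [191.2 195.3 198.5]
 handle 773 1.9 [190.  194.1 197.5] tilt 0.14
```

View pics/m11.png

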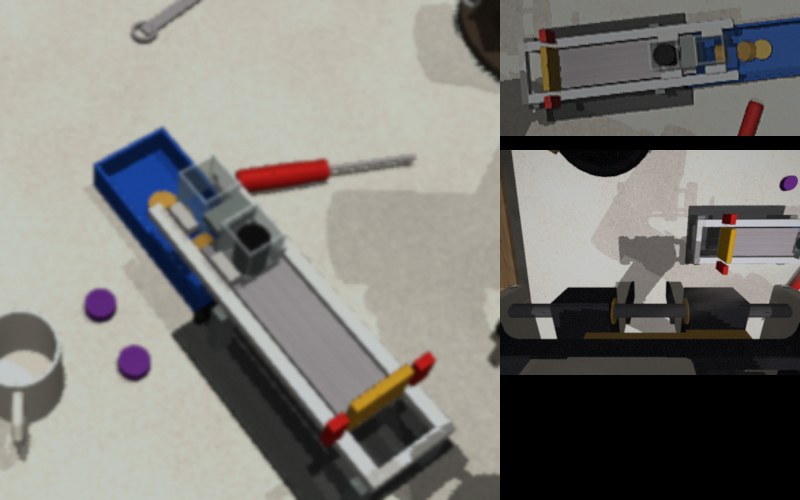

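The handle stands between the tabs, (380,395) in the crop, with tabs at (335,430) and (424,367). The brass discs lie in the tray, at (720,55), (745,50) and (763,48) in the top inset, and the black ones are still in their bay. All three views put the handle about 1.2 mm short of the tabs' line, so I'll re-grip and pull that last bit.

Request:
servo_tool(
  rows=[
    [10,-35,0,0,0,0],
    [10,-35,-5,0,0,0],
    [10,-35,-5,0,0,0],
    [10,-35,-5,0,0,0],
    [0,0,0,0,0,0],
  ],
)

```text
clock: 17.23
tool_pos: [0.5123, 0.3152, 0.1987]
orientation: [179.9, 0.1, 6.5]
force: [-0.7, 1.3, -0.4]
opening: 0.0345
```

Request:
servo_tool(
  rows=[
    [0,0,-35,0,0,0],
    [0,0,-35,0,0,0],
    [0,0,-30,0,0,0],
    [0,0,-15,0,0,0],
    [0,0,-13,0,0,0],
  ],
)

```text
clock: 17.65
tool_pos: [0.5114, 0.3196, 0.0692]
orientation: [179.9, 0.1, 6.7]
force: [-0.3, 0.8, 1.4]
opening: 0.035
```

Request:
servo_tool(
  rows=[
    [0,-1.5,0,0,0,0],
    [0,0,0,0,0,0],
    [0,0,0,0,0,0],
  ],
)

```text
clock: 17.9
tool_pos: [0.5126, 0.3201, 0.072]
orientation: [-180.0, -0.1, 6.8]
force: [0.7, -0.5, -0.8]
opening: 0.0354
```

Request:
servo_tool(
  rows=[
    [0,0,0,0,0,0],
    [0,0,0,0,0,0],
    [0,0,0,0,0,0],
    [0,0,0,0,0,0],
    [0,0,0,0,0,0],
  ],
  fingers=0,
)

```text
clock: 18.32
tool_pos: [0.512, 0.32, 0.0711]
orientation: [180.0, -0.0, 6.8]
force: [0.6, -1.1, 2.4]
opening: 0.0097
```

Request:
servo_tool(
  rows=[
    [0,0,0,0,0,0],
    [0,0,0,0,0,0],
    [0,0,0,0,0,0],
  ],
)

```text
clock: 18.57
tool_pos: [0.512, 0.32, 0.0711]
orientation: [180.0, -0.0, 6.8]
force: [-0.6, -2.6, 6.4]
opening: 0.0098
```

Request:
servo_tool(
  rows=[
    [-0.2,1.5,0,0,0,0],
    [0,0,0,0,0,0],
    [0,0,0,0,0,0],
  ],
)

```text
clock: 18.82
tool_pos: [0.5118, 0.3208, 0.0711]
orientation: [179.9, -0.0, 6.8]
force: [0.8, -4.7, 5.4]
opening: 0.0099
```

Request:
servo_tool(
  rows=[
    [0,0.5,0,0,0,0],
    [0,0,0,0,0,0],
    [0,0,0,0,0,0],
  ],
)

```text
clock: 19.07
tool_pos: [0.5118, 0.321, 0.0711]
orientation: [179.9, 0.0, 6.8]
force: [0.4, -7.5, 5.9]
opening: 0.0098
```

Request:
servo_tool(
  rows=[
    [0,0,0,0,0,0],
    [0,0,0,0,0,0],
    [0,0,0,0,0,0],
    [0,0,0,0,0,0],
    [0,0,0,0,0,0],
  ],
  fingers=35,
)

```text
clock: 19.48
tool_pos: [0.5115, 0.3225, 0.0704]
orientation: [-180.0, 0.0, 6.8]
force: [0.3, 0.1, -0.2]
opening: 0.0335
```

Request:
servo_tool(
  rows=[
    [0,0,10,0,0,0],
    [0,0,20,0,0,0],
    [0,0,30,0,0,0],
    [0,0,35,0,0,0],
    [0,0,35,0,0,0],
  ],
)

```text
clock: 19.9
tool_pos: [0.5113, 0.322, 0.2026]
orientation: [180.0, 0.0, 6.8]
force: [0.3, 1.5, -0.1]
opening: 0.0349
```

Request:
servo_tool(
  rows=[
    [-10,35,5,0,0,0],
    [-10,35,5,0,0,0],
    [-10,35,5,0,0,0],
    [-10,35,0,0,0,0],
    [0,0,0,0,0,0],
  ],
)

```text
clock: 20.32
tool_pos: [0.47, 0.4676, 0.2161]
orientation: [-179.9, -0.0, 7.0]
force: [-0.1, -1.2, -1.0]
opening: 0.035
```

Run:
```python
from mf import *
for n in('scene','top','wrist'): report(n,n+'12.png')
a=cv2.imread('pics/scene12.png')[100:430,180:520];a=cv2.resize(a,(500,485))
b=cv2.imread('pics/top12.png')[220:320,90:310];b=cv2.resize(b,(300,136)); o=np.zeros((485,800,3),np.uint8);o[:,:500]=a;o[:136,500:]=b;cv2.imwrite('pics/m12.png',o)
```

```text
scene blue (array([544.6,  44.6]), array([ 90.3, 191.2]), 6.0) mag x [-43.2  44.2] y [-177.3    9.6]
 edge minX slope deg 3.25 x at -130 -45.4
 edge maxX slope deg -1.87 x at -130 43.0
 tab 1 58 48.2 [192.1 196.3 199.3]
 tab -1 53 -46.8 [191.9 196.  199. ]
 handle 201 0.9 [191.8 195.9 199.6] tilt 0.18
top blue (array([542.3,  42. ]), array([ 89. , 188.3]), 7.1) mag x [-46.1  41.6] y [-178.8   -6.5]
 edge minX slope deg 0.49 x at -130 -45.8
 edge maxX slope deg 0.22 x at -130 41.9
 tab 1 39 47.3 [190.1 193.7 197.8]
 tab -1 40 -49.1 [189.  193.4 197.1]
 handle 128 -0.8 [190.1 194.1 197.8] tilt 0.71
 tab 1 240 48.7 [191.  195.3 199.1]
 tab -1 163 -46.8 [191.1 195.2 198.4]
 handle 770 1.7 [191.4 195.6 198.9] tilt 0.35
```

View pics/m12.png

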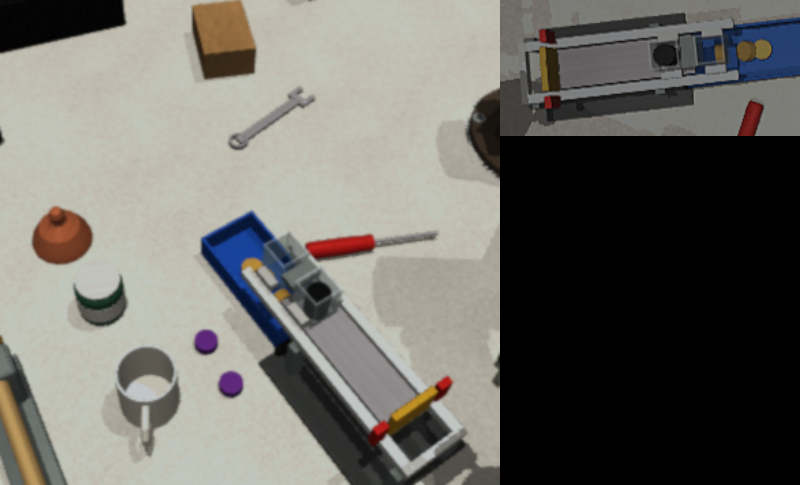

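The handle is now in line with the tabs within about 0.5 mm in all views. The tray is home, the outlet bay is empty, the black discs are in their bay and the bystanders are where they were. I'm handing it in.

```bash
python3 -c "
from plant import ctrl; print(ctrl.close_job())"
```

```text
the job is handed in; nothing more can be done
None
```

The job is done and handed in at about 20.5 s of the 58 s allowed. I gripped the tray by its side wall and slid it home until it met the stop, with the wrist force reaching 32 N. I then pulled the gate open by its handle, and re-gripped once to pull the last 1 mm or so.

**Last checks:**
- **Handle:** in line with the red tabs, within about 0.5 mm in all three views.
- **Tray:** within about 2.5 mm of home in both final views, scene (544.6, 44.6) and top (542.3, 42.0), against my estimate of (544.3, 43.1). The two cameras err in opposite directions.
- **Tray angle:** straight within about 1°. The views gave 6.0–7.1° against 6.8° for the magazine. My separate fits to the tray's side edges disagreed, from −1.9° to +3.3°, and I took those as noise.
- **Spacers:** the outlet bay is empty and three brass discs show in the tray, two of them partly hidden under the bay. The black discs are still in their bay; I could see only the top one.
- **Things around:** nothing looked moved in the last picture.

**Finger-end offset:** the real finger ends sit about 38 mm above the reported tool point. My first grasp therefore closed in the air above the tray wall without disturbing anything. I measured the offset from the depth image and allowed for it afterwards.

I viewed 9 pictures.

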